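# Rock a petri dish on the tilt stage

## Robot

A 6-joint arm with a two-finger parallel gripper is mounted at the origin on a cart in front of the work surface, level with it; the furniture and walls round the work are solid. World frame = base frame: x ahead of the robot, y to its left, z up, the work surface at z = 0. Lengths are in m, angles in rad, forces in N, time in s.
With the tool pointing down it reaches from about 0.375 to 0.9 m from the base axis. Payload 3.1 kg.
Tool frame: the origin (TCP) lies midway between the tips of the shut fingers; the grasp point (between the pads) lies manip.grip_depth behind it (manip.grip_depth is the distance from the TCP to the grasp point, in m); z points along the fingers, y is the direction in which the jaws open and shut (so a half turn about z gives the same grasp; the last joint's range is limited). The gripper opens to 85 mm and grips with 20 to 120 N. Pads are 22 mm wide; open, the fingers measure 114 mm over their backs; the gripper's body (76 mm by 85 mm) begins 54 mm behind the grasp point. The pads swing forward as they close: fully open they stand 13 mm farther back than shut.
Start: joints at [1.058, 0.527, 1.433, -0, 1.181, -0.178], TCP at [0.205, 0.59, 0.231] pointing down, gripper open.
Joint ranges: [-3.08, 3.08], [-0.75, 2.2], [0.22, 2.44], [-1.43, 4.57], [0, 2.65], [-2.85, 2.85]. Speed limits (rad/s): [2.79, 2.79, 3.14, 3.14, 3.14, 3.14].

## Interface

Orientations are given as a unit quaternion [x, y, z, w].
In Python, from station import manip, vision gives the robot as it stands.
- The arm moves only by the shell command python3 -m crank 'ROWS' [FORCE]. ROWS is JSON, a list of rows, each an object with "grip": the closure, from 0 (fully open) to 1 (shut); "offset": the shift along the tool's x, y, z in mm, a list of three; "angular": the turn, a rotation vector about the tool's x, y, z in degrees, a list of three. A call has 1 to 10 rows; each row is the pose to reach, as a shift and turn from the pose commanded when the call began, along the tool's axes at that moment; what a row does not reach only later rows make up. A row lasts 1/10 s, in which the tool goes at most 50 mm and 8.59 degrees, less where a joint would pass 70% of its speed; a pose out of reach is approached as far as the arm can. A call with a gripper value outside its range is refused whole. The fingers move at their own pace and stop on an object; FORCE is the grip in N (left out, the last holds). Time passes only in rows, so rows that repeat a pose let the fingers close. It gives the time, the measured TCP pose, the force and the opening at its end, in the units of the state.
- manip.sense(): the state, without advancing time (a new reading comes with each control period).
- vision.snapshot(name): name is "side" or "top" or "wrist"; returns a dict with "pixels" (400x640x3 uint8, red, green, blue), "intrinsics" (3x3 intrinsics, pixels), "R" (3x3) and "t" (3): a world point X has camera coordinates R X + t. Camera axes: x right, y down, z forward; pixel columns grow to the right and rows downward; lengths in m; the calibration is good to about 2 mm. The wrist camera is an equidistant fisheye: a pixel r from the principal point sees the ray r / f radians off the axis. A picture is of the moment at which its call begins. There is no depth.
- manip.sign_off(): hands the job in, once; it reports no verdict.
The state is a dict: "t": time; "q": joint angles; "qd": joint speeds; "tau": joint torques, N m; "tcp_pos": TCP position; "tool_rot": TCP orientation; "force": force on the tool from outside, world axes, zero at the start; "ft_torque": the same for the moment, N m; "finger_gap": opening from 0.0 (shut) to 1.0 (fully open).
Only numpy, scipy, OpenCV 4.12 (cv2) and the standard library are available. Lean on these libraries where they do the work, as an engineer would, in place of code of your own. Each camera call takes 0.05 s, during which the arm holds its last target.

## Task

Rock the petri dish on its sprung tilt stage, first left and then right. Press down on the round pad at the near left corner until the left pointer stands level with the black index tab beside it, not past the tab, hold it there for about a second and let go so that the stage springs back level; then do the same with the square pad at the near right corner and the right pointer. Only press: do not touch or lift the dish, shift the index tabs, or move the other things on the bench.

Things in the scene. Friction and masses are not known exactly. Their poses are not given: they have to be found in the camera images.
- stage: Tilt stage: grey base 150 x 310 x 12 mm fixed to the worktop, with a rocking plate and a white scale post at each end (top 90 mm above the worktop, face to the robot). Origin: centre of the base's underside; x away from the robot, y to the left along the 310 mm side (yaw -0.5 to +0.1 rad), z up. The rocking axis runs along this x through the plate's middle, 62 mm above the worktop.
- tilt (a joint): Tilt of the aluminium rocking plate (108 x 200 x 6 mm) about the stage's x axis, rad: 0 level, positive when the left side is down, stops at +-0.30. Springs bring it back to level: 2.6 N m/rad, with damping 0.4 N m s/rad; a pad pressed 84 mm from the axis thus needs about 3 to 8 N at the marks.
- round_top (a point): Centre of the top of the round black rubber pad (26 mm across, 8 mm high) on the plate's near left corner. In the stage's frame, level: 36 mm nearer the robot than the axis's middle, 84 mm to the left, 73 mm above the worktop.
- square_top (a point): Centre of the top of the square black rubber pad (24 x 24 mm, 8 mm high) on the plate's near right corner, 84 mm to the right of the axis, otherwise like the round pad.
- pointer_left (a point): Tip of the thin dark pointer that sticks out of the plate's left edge in front of the left scale, 132 mm from the rocking axis; it moves with the plate (62 mm above the worktop when level).
- pointer_right (a point): Tip of the same kind of pointer at the right edge, 132 mm from the axis.
- mark_left (a point): Middle (half height) of the inner edge of the left index tab, a black block 8 mm high at the outer side of the left scale's face, level with the pointer's aim. It is set 14 to 26 mm below the level pointer and is held by friction. The pointer is at the mark when its tip is within the tab's height, +-4 mm of this point; more than 8 mm below it is past the mark.
- mark_right (a point): The same for the right index tab, set independently.
- dish: Petri dish, 61 mm across and 15 mm high, lying loose in a white ring (72 mm across, 6 mm high) in the middle of the rocking plate, not to be touched. Origin: centre of its underside.
- nest_c (a point): Centre of the plate's top inside the white ring, where the dish's underside lies; z is the plate's normal.
- forceps: Forceps, 138 mm long and 9 mm high, lying in front of the stage (bystander). Origin: centre of the underside.
- beaker_s: Small glass beaker, 52 mm across and 61 mm high, standing behind the stage (bystander). Origin: centre of the underside.
- cap: Tube cap, 20 mm across and 16 mm high, lying to the left of the stage (bystander). Origin: centre of the underside.
- marker: Marker pen, 130 mm long and 14 mm thick, lying behind the stage (bystander). Origin: centre of the underside.

How it is judged:
By the outcome, as a careful person would: the job done as asked, in the order asked, and still so for the second after the job is handed in, with the robot touching nothing.
It also fails if it takes over 51 s, if anything falls off the work surface, if the arm or the gripper's body presses on something with over 40 N, if the wrist force passes 120 N, or if a joint passes its speed limit or range.

## Working session

There is one attempt and no reset: what is moved stays moved. The work goes in short steps, Python scripts to look and compute and a shell command to move; the robot and the scene stay as the last step left them, time stands still between calls to the robot, and variables do not carry over. Pictures are saved under pics/ and viewed, and the job is handed in when it is done.

```bash
mkdir -p pics; ls
python3 - <<'E'
from station import manip, vision
import cv2, pickle
s=manip.sense(); print({k:s[k] for k in s if k in('t','tcp_pos','tool_rot','force','finger_gap')}, manip.grip_depth)
d={}
for n in("side","top","wrist"):
    d[n]=vision.snapshot(n); cv2.imwrite(f"pics/{n}0.png",d[n]["pixels"][:,:,::-1])
    print(n,d[n]["intrinsics"],d[n]["R"],d[n]["t"])
pickle.dump(d,open("d0.pkl","wb"))
E
```

```text
pics
{'t': 0.0, 'tcp_pos': array([0.20499617, 0.58966258, 0.23033674]), 'tool_rot': array([ 1.66612874e-01,  9.86021781e-01, -1.03186821e-03, -3.64028272e-04]), 'force': array([-0.33173303,  0.08161147, -0.66065618]), 'finger_gap': 1.000281960587744} 0.0187
side [[460.23441774   0.         324.30462903]
 [  0.         460.23441774 198.92628884]
 [  0.           0.           1.        ]] [[-0.95454756 -0.2971035  -0.02384246]
 [-0.1228729   0.4651246  -0.87667631]
 [ 0.27155331 -0.83389965 -0.48048952]] [0.53285301 0.21171751 0.5962817 ]
top [[414.31319708   0.         322.51932362]
 [  0.         414.31319708 196.58841379]
 [  0.           0.           1.        ]] [[-2.90422926e-02 -9.99578020e-01  5.71317394e-04]
 [-9.74828648e-01  2.81968018e-02 -2.21165203e-01]
 [ 2.21055766e-01 -6.98008110e-03 -9.75236190e-01]] [-0.12677261  0.62687601  0.77070545]
wrist [[309.70691629   0.         319.03012884]
 [  0.         309.70691629 198.25590839]
 [  0.           0.           1.        ]] [[ 0.32893384  0.94435102 -0.00191797]
 [ 0.90694522 -0.31533748  0.27930742]
 [ 0.26315944 -0.09361316 -0.96019982]] [-0.62411675 -0.03557218  0.37813963]
```

View pics/top0.png

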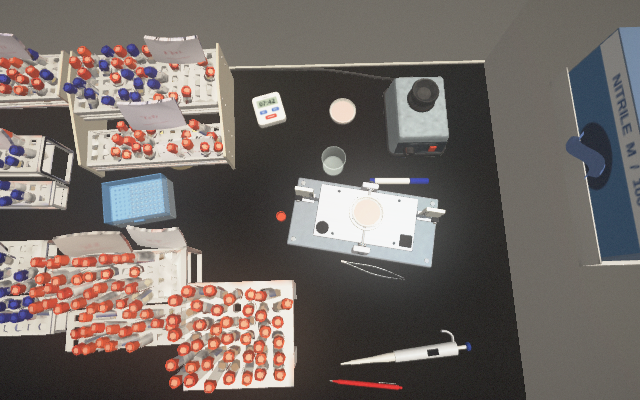

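View pics/side0.png

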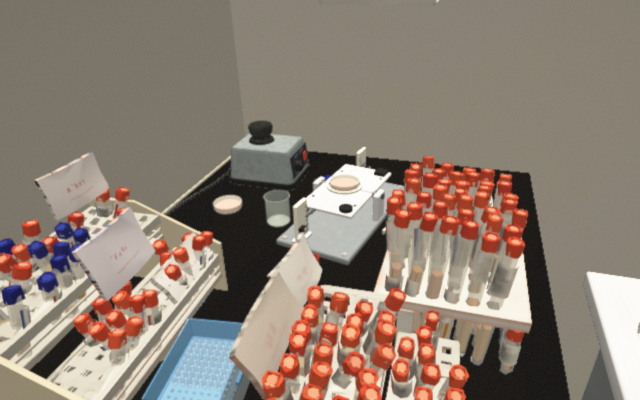

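View pics/wrist0.png

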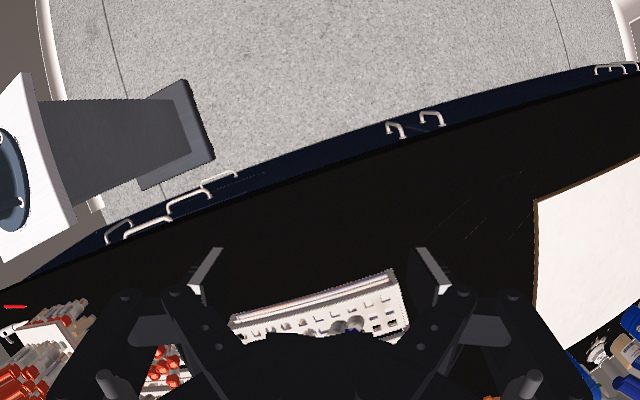

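```bash
cat > h.py <<'E'
import numpy as np, cv2, pickle
def ray(s,uv,fish=False):
    K=s["intrinsics"];R=np.array(s["R"]);t=np.array(s["t"])
    x=(uv[0]-K[0,2])/K[0,0];y=(uv[1]-K[1,2])/K[1,1]
    if fish:
        r=np.hypot(x,y); d=np.array([x/r*np.sin(r),y/r*np.sin(r),np.cos(r)])
    else: d=np.array([x,y,1.])
    d=R.T@d; return -R.T@t, d/np.linalg.norm(d)
def onz(s,uv,z,fish=False):
    o,d=ray(s,uv,fish); return o+d*(z-o[2])/d[2]
def proj(s,X,fish=False):
    K=s["intrinsics"];c=np.array(s["R"])@X+np.array(s["t"])
    if fish:
        a=np.arctan2(np.hypot(c[0],c[1]),c[2]);p=c[:2]/np.hypot(c[0],c[1])*a
    else: p=c[:2]/c[2]
    return p*K[0,0]+K[:2,2]
E
python3 - <<'E'
from h import *
d=pickle.load(open("d0.pkl","rb")); s=d["top"]
for n in("top","side","wrist"): print(n,ray(d[n],(320,200.5),n=="wrist")[0])
im=s["pixels"]; g=im.max(2)
roi=np.zeros(g.shape,np.uint8); roi[185:265,290:440]=1
m=((g<70)&(roi>0)).astype(np.uint8)
n,l,st,c=cv2.connectedComponentsWithStats(m)
for i in range(1,n):
    if st[i][4]>15: print(c[i],st[i],onz(s,c[i],.073))
cv2.imwrite("pics/topz.png",cv2.resize(im[165:285,270:460],None,fx=4,fy=4,interpolation=cv2.INTER_CUBIC)[:,:,::-1])
w=d["side"]["pixels"]
cv2.imwrite("pics/sidez.png",cv2.resize(w[135:270,265:425],None,fx=4,fy=4,interpolation=cv2.INTER_CUBIC)[:,:,::-1])
E
```

```text
top [ 0.43704604 -0.13901543  0.89033543]
side [0.37272562 0.55707657 0.48481936]
wrist [0.13804413 0.61356689 0.37182814]
[291.6031746  198.33333333] [290 185   7  36 126] [ 0.62050278 -0.08231041  0.073     ]
[434.5045045 190.       ] [424 185  16  16 111] [ 0.62944788 -0.37255295  0.073     ]
[436.3271028  256.34579439] [432 244   8  21 107] [ 0.49587295 -0.36424403  0.073     ]
[299.20779221 256.8474026 ] [290 246  29  19 308] [ 0.50268677 -0.09572211  0.073     ]
```

View pics/topz.png

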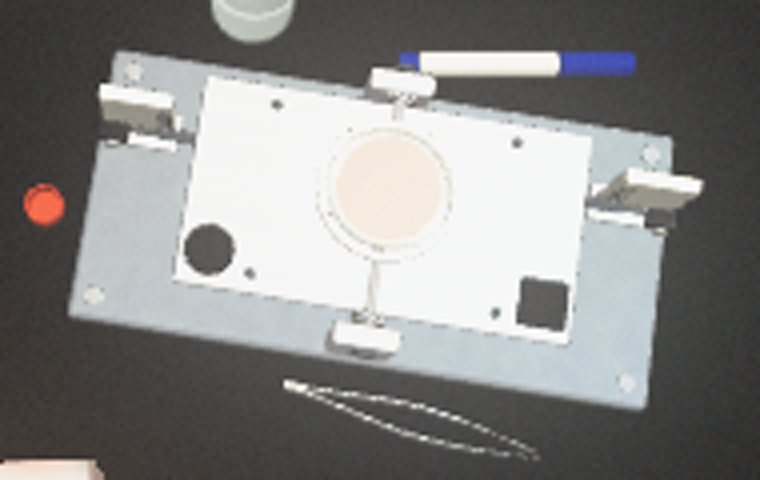

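View pics/sidez.png

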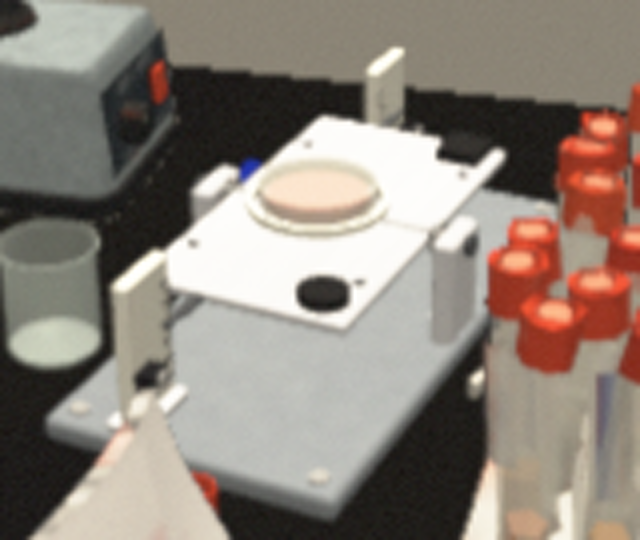

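Run:
```python
from h import *
from scipy.spatial.transform import Rotation as Ro
d=pickle.load(open("d0.pkl","rb")); s=d["top"]
P=onz(s,(322.2,227),.073);Q=onz(s,(405.5,240.7),.073)
v=(P-Q); print(P,Q,np.linalg.norm(v),"yaw",np.arctan2(-v[0],v[1]))
yaw=np.arctan2(-v[0],v[1]); ex=np.array([np.cos(yaw),np.sin(yaw),0]);ey=np.array([-np.sin(yaw),np.cos(yaw),0])
C=(P+Q)/2+.036*ex; C[2]=0; print("C",C)
# side check
for X in(P,Q): print(proj(d["side"],X))
# ray stereo
print(Ro.from_quat([1.66612874e-01,9.86021781e-01,-1.03e-3,-3.6e-4]).as_matrix())
# racks: top-view pixel at assumed heights
for uv in [(150,60),(235,165),(295,283),(295,390),(168,390),(65,350),(200,255),(130,235),(175,180)]: print(uv,onz(s,uv,.0)[:2],onz(s,uv,.12)[:2])
w=d["side"]
# height test: tall points in side view
```

```text
[ 0.56030814 -0.14242827  0.073     ] [ 0.52825934 -0.30612005  0.073     ] 0.16679965362210336 yaw -0.19334181269728015
C [ 0.57961297 -0.23119119  0.        ]
[345.64669119 205.90978281]
[380.78967181 170.36446131]
[[-9.44480041e-01  3.28567106e-01 -1.05315821e-03]
 [ 3.28568589e-01  9.44478178e-01 -1.91124361e-03]
 [ 3.66713164e-04 -2.15116615e-03 -9.99997619e-01]]
(150, 60) [0.98405929 0.25551364] [0.91033248 0.20233875]
(235, 165) [0.71711951 0.04863927] [0.67937102 0.02334704]
(295, 283) [ 0.45419097 -0.08209966] [ 0.45188017 -0.08977081]
(295, 390) [ 0.24545264 -0.07910243] [ 0.27127573 -0.08717754]
(168, 390) [0.25283161 0.17378666] [0.27766015 0.13162699]
(65, 350) [0.33445461 0.38698953] [0.34828195 0.31609423]
(200, 255) [0.51860556 0.11978084] [0.50761291 0.08490011]
(130, 235) [0.56592315 0.27227853] [0.54855301 0.21684406]
(175, 180) [0.6861404  0.18134671] [0.6525673  0.13816809]
```

```bash
python3 -m crank '[{"grip":1,"offset":[0,0,-50],"angular":[0,0,0]},{"grip":1,"offset":[0,0,-100],"angular":[0,0,0]},{"grip":1,"offset":[-37,-32,-100],"angular":[0,0,0]},{"grip":1,"offset":[-74,-64,-100],"angular":[0,0,0]},{"grip":1,"offset":[-111,-96,-100],"angular":[0,0,0]},{"grip":1,"offset":[-148,-128,-100],"angular":[0,0,0]},{"grip":1,"offset":[-185,-160,-100],"angular":[0,0,0]},{"grip":1,"offset":[-222,-192,-100],"angular":[0,0,0]},{"grip":1,"offset":[-259,-224,-100],"angular":[0,0,0]},{"grip":1,"offset":[-296,-257,-100],"angular":[0,0,0]}]' 30
python3 - <<'E'
from h import *
from station import manip
from scipy.spatial.transform import Rotation as Ro
s=manip.sense();R=Ro.from_quat(s["tool_rot"]).as_matrix();print(R, s["tcp_pos"])
print(R.T@(np.array([.44,-.20,.30])-s["tcp_pos"])*1000)
E
```

```text
t: 1.15
tcp_pos: [0.4009, 0.2485, 0.3313]
tool_rot: [0.166, 0.986, 0.0, 0.0]
force: [0.9, 0.9, 0.1]
finger_gap: 0.001
[[-9.44578843e-01  3.28284646e-01  3.06813475e-05]
 [ 3.28284647e-01  9.44578839e-01  8.75492751e-05]
 [-2.39868852e-07  9.27694084e-05 -9.99999996e-01]] [0.40086259 0.24852372 0.33126433]
[-184.21181533 -410.82069965   31.22626345]
```

```bash
python3 -m crank '[{"grip":1,"offset":[-20,-45,0],"angular":[0,0,0]},{"grip":1,"offset":[-40,-90,0],"angular":[0,0,0]},{"grip":1,"offset":[-60,-135,0],"angular":[0,0,-2]},{"grip":1,"offset":[-80,-180,0],"angular":[0,0,-4]},{"grip":1,"offset":[-100,-225,0],"angular":[0,0,-6]},{"grip":1,"offset":[-120,-270,10],"angular":[0,0,-8]},{"grip":1,"offset":[-140,-315,15],"angular":[0,0,-8]},{"grip":1,"offset":[-160,-360,20],"angular":[0,0,-8]},{"grip":1,"offset":[-184,-410,31],"angular":[0,0,-8]},{"grip":1,"offset":[-184,-410,31],"angular":[0,0,-8]}]'
python3 - <<'E'
from h import *
from station import manip,vision
d=vision.snapshot("wrist");cv2.imwrite("pics/w1.png",d["pixels"][:,:,::-1]);pickle.dump(d,open("w1.pkl","wb"))
E
```

```text
t: 2.15
tcp_pos: [0.4399, -0.2027, 0.2993]
tool_rot: [0.1, 0.995, -0.001, 0.0]
force: [0.3, 0.8, 0.1]
finger_gap: -0.001
```

View pics/w1.png

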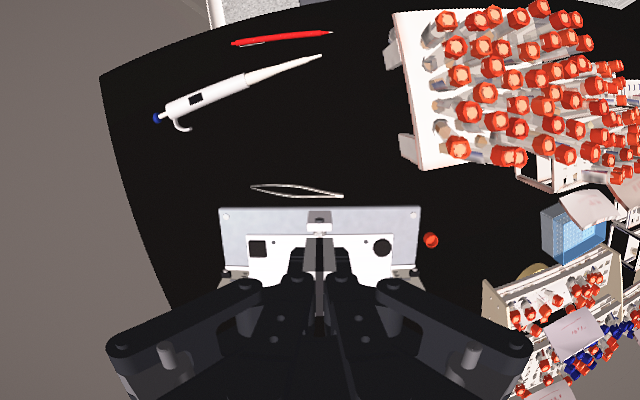

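```bash
python3 -m crank '[{"grip":1,"offset":[-10,0,10],"angular":[0,-8,0]},{"grip":1,"offset":[-20,0,20],"angular":[0,-16,0]},{"grip":1,"offset":[-30,0,35],"angular":[0,-24,0]},{"grip":1,"offset":[-40,-5,50],"angular":[0,-32,0]},{"grip":1,"offset":[-50,-5,65],"angular":[0,-40,0]},{"grip":1,"offset":[-62,-5,79],"angular":[0,-48,0]},{"grip":1,"offset":[-62,-5,79],"angular":[0,-50,0]},{"grip":1,"offset":[-62,-5,79],"angular":[0,-50,0]}]'
cat > snap.py <<'E'
import sys
from h import *
from station import manip,vision
d=vision.snapshot("wrist");n=sys.argv[1]
im=cv2.rotate(d["pixels"],cv2.ROTATE_180)
cv2.imwrite(f"pics/{n}.png",im[:,:,::-1]);pickle.dump(d,open(n+".pkl","wb"))
E
python3 snap.py w2
```

```text
t: 3.0
tcp_pos: [0.5392, -0.189, 0.3029]
tool_rot: [0.11, 0.924, -0.047, 0.363]
force: [-0.6, -0.2, -0.1]
finger_gap: -0.0
```

View pics/w2.png

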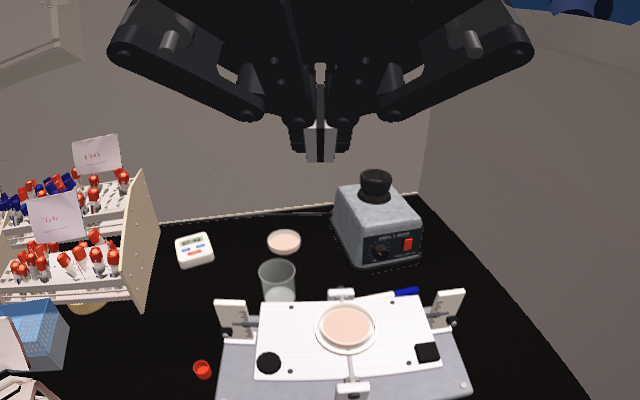

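```bash
cat > zoom.py <<'E'
import sys
from h import *
n,x0,x1,y0,y1,f=sys.argv[1],*map(int,sys.argv[2:7])
im=cv2.rotate(pickle.load(open(n+".pkl","rb"))["pixels"],cv2.ROTATE_180)[y0:y1,x0:x1]
cv2.imwrite(f"pics/{n}_{x0}_{y0}.png",cv2.resize(im,None,fx=f,fy=f,interpolation=cv2.INTER_CUBIC)[:,:,::-1])
E
python3 zoom.py w2 200 480 280 400 3
python3 - <<'E'
from h import *
from station import manip
s=manip.sense();print(s["q"])
d=pickle.load(open("w2.pkl","rb"));print(ray(d,(320,200.5),True))
E
```

```text
[-0.68949445  0.19240579  2.03358646  0.9700093   0.36283414 -2.85360613]
(array([ 0.39441127, -0.15298081,  0.35788392]), array([ 0.83727719, -0.20526754, -0.50678609]))
```

View pics/w2_200_280.png

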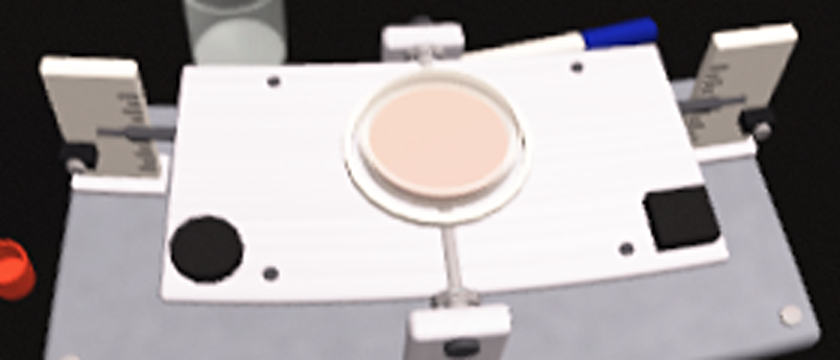

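Run:
```python
from h import *
d=pickle.load(open("w2.pkl","rb"))
def P(zx,zy): return (639-(200+zx/3-.33),399-(280+zy/3-.33))
C=np.array([0.5796,-0.2312,0]);yaw=-.1933
ex=np.array([np.cos(yaw),np.sin(yaw),0]);ey=np.array([-np.sin(yaw),np.cos(yaw),0])
def st(X): v=X-C; return np.round(np.array([v@ex,v@ey,X[2]])*1000,1)
for n,p in dict(round=(207,249),square=(683,217)).items(): print(n,st(onz(d,P(*p),.073,True)))
for n,tip,mk in(("L",(98,131),(97,155)),("R",(744,99),(741,121))):
    T=onz(d,P(*tip),.062,True); o,r=ray(d,P(*mk),True)
    k=((T-o)@ex)/(r@ex); M=o+k*r
    print(n,st(T),st(M), "drop",(T-M)[2]*1000)
```

```text
round [-37.4  83.6  73. ]
square [-37.2 -82.3  73. ]
L [ 21. 132.  62.] [ 21.  135.7  45.1] drop 16.91595167367038
R [  21.  -130.1   62. ] [  21.  -133.7   46.1] drop 15.893997511255142
```

Run:
```python
from h import *
from scipy.spatial.transform import Rotation as Ro
from station import manip
s=manip.sense();d=pickle.load(open("w2.pkl","rb"))
Rt=Ro.from_quat(s["tool_rot"]).as_matrix();p=np.array(s["tcp_pos"])
# cam = Rc (Rt xt + p)+t
Rc=d["R"]@Rt; tc=d["R"]@p+d["t"]; pickle.dump((Rc,tc),open("camtool.pkl","wb"))
dd=dict(R=Rc,t=tc,intrinsics=d["intrinsics"])
print("cam in tool",-Rc.T@tc)
B=np.array([[-1,0,0],[0,1,0],[0,0,-1.]])
for side in(1,-1):
  for th in(0,10,20,30):
    R=B@Ro.from_euler('y',-th,degrees=True).as_matrix() 
    for rel in([57,49*side,-10],[57,50*side,-18]):
        u=proj(dd,R.T@(np.array(rel)/1000),True); print(side,th,rel,"flipped px",639-u[0],399-u[1])
    u=proj(dd,R.T@(np.array([57,50*side,-20])/1000),True)
```

```text
cam in tool [ 7.40136456e-02  1.29470767e-04 -1.40754782e-01]
1 0 [57, 49, -10] flipped px 242.8719814867087 68.04245782969201
1 0 [57, 50, -18] flipped px 243.88365253839186 75.72645047364193
1 10 [57, 49, -10] flipped px 245.40650584409644 80.24265246987568
1 10 [57, 50, -18] flipped px 246.08470947508164 88.86975167389653
1 20 [57, 49, -10] flipped px 247.41278071167096 93.21236003711942
1 20 [57, 50, -18] flipped px 247.76347538237889 102.62029042856591
1 30 [57, 49, -10] flipped px 248.92180245259772 106.74442167237913
1 30 [57, 50, -18] flipped px 248.94779704085244 116.79009346093147
-1 0 [57, -49, -10] flipped px 396.67775466069935 67.75204477989939
-1 0 [57, -50, -18] flipped px 395.6845755460169 75.43703914399407
-1 10 [57, -49, -10] flipped px 394.1805498256091 79.95791953407667
-1 10 [57, -50, -18] flipped px 393.5265871710014 88.58484332995266
-1 20 [57, -49, -10] flipped px 392.2174166638944 92.93157332362608
-1 20 [57, -50, -18] flipped px 391.8960475261839 102.3381339465252
-1 30 [57, -49, -10] flipped px 390.7564540456181 106.46588964337826
-1 30 [57, -50, -18] flipped px 390.7642791119711 116.5089622739182
```

Run:
```python
from h import *
from scipy.spatial.transform import Rotation as Ro
Rc,tc=pickle.load(open("camtool.pkl","rb"));d=pickle.load(open("w2.pkl","rb"))
dd=dict(R=Rc,t=tc,intrinsics=d["intrinsics"])
B=np.array([[-1,0,0],[0,1,0],[0,0,-1.]])
for a in(30,45,60,75,90):
  R=Ro.from_euler('z',-a,degrees=True).as_matrix()@B
  for rel in([57,48,-10],[57,48,-22]):
        u=proj(dd,R.T@(np.array(rel)/1000),True); print(a,np.round(R[:,0],2),rel,"flipped px",639-u[0],399-u[1])
```

```text
30 [-0.87  0.5   0.  ] [57, 48, -10] flipped px 203.48885259724932 110.91776221221676
30 [-0.87  0.5   0.  ] [57, 48, -22] flipped px 209.52412913995994 120.75267832039799
45 [-0.71  0.71  0.  ] [57, 48, -10] flipped px 192.04348928194446 139.07913630994545
45 [-0.71  0.71  0.  ] [57, 48, -22] flipped px 199.0545622941853 147.81583082342982
60 [-0.5   0.87  0.  ] [57, 48, -10] flipped px 188.49724063003544 170.07268453165432
60 [-0.5   0.87  0.  ] [57, 48, -22] flipped px 196.16288748072907 177.4165106884672
75 [-0.26  0.97  0.  ] [57, 48, -10] flipped px 194.06548696104937 202.07323882881687
75 [-0.26  0.97  0.  ] [57, 48, -22] flipped px 201.89181408219702 207.7556888573261
90 [-0.  1.  0.] [57, 48, -10] flipped px 209.49003860835285 232.68690380870743
90 [-0.  1.  0.] [57, 48, -22] flipped px 216.79187066405245 236.54588002349936
```

```bash
cat > go.py <<'E'
import sys
from h import *
from station import manip
from scipy.spatial.transform import Rotation as Ro
# usage: sx sy z(mm, stage) a(deg)
sx,sy,z,a=map(float,sys.argv[1:5])
C=np.array([0.5796,-0.2312,0]);yaw=-.1933
cx=np.array([np.cos(yaw),np.sin(yaw),0]);cy=np.array([-np.sin(yaw),np.cos(yaw),0])
T=C+cx*sx/1e3+cy*sy/1e3;T[2]=z/1e3
B=np.array([[-1,0,0],[0,1,0],[0,0,-1.]])
Rw=Ro.from_euler('z',yaw-np.deg2rad(a)).as_matrix()@B
s=manip.sense();R=Ro.from_quat(s["tool_rot"]).as_matrix();p=np.array(s["tcp_pos"])
v=p-C
print("t",s["t"],"stage pos",np.round([v@cx*1e3,v@cy*1e3,p[2]*1e3],1),"F",np.round(s["force"],1),"q",np.round(s["q"],2))
print("offset",np.round(R.T@(T-p)*1e3,1),"angular",np.round(np.rad2deg(Ro.from_matrix(R.T@Rw).as_rotvec()),1))
E
python3 go.py -60 30 280 0; python3 go.py -36 84 130 50
```

```text
t 3.05 stage pos [-46.6  33.8 306. ] F [-0.  -0.2  0.9] q [-0.69  0.19  2.03  0.97  0.36 -2.85]
offset [27.4 -4.2  9.9] angular [-1.4 43.2 -2.3]
t 3.05 stage pos [-46.6  33.8 306. ] F [-0.  -0.2  0.9] q [-0.69  0.19  2.03  0.97  0.36 -2.85]
offset [114.1  52.1 133.6] angular [17.4 40.9 45.3]
```

```bash
python3 -m crank '[{"grip":1,"offset":[0,0,0],"angular":[0,8,0]},{"grip":1,"offset":[5,0,2],"angular":[0,16,0]},{"grip":1,"offset":[10,0,4],"angular":[0,24,-1]},{"grip":1,"offset":[15,-2,6],"angular":[-1,32,-2]},{"grip":1,"offset":[20,-4,8],"angular":[-1,40,-2]},{"grip":1,"offset":[27,-4,10],"angular":[-1,43,-2]},{"grip":1,"offset":[27,-4,10],"angular":[-1,43,-2]},{"grip":1,"offset":[27,-4,10],"angular":[-1,43,-2]}]'; python3 go.py -36 84 130 50
```

```text
t: 3.85
tcp_pos: [0.5267, -0.1927, 0.2773]
tool_rot: [0.101, 0.995, -0.003, -0.001]
force: [-0.4, -0.6, -0.3]
finger_gap: 0.004
t 3.85 stage pos [-59.3  27.6 277.3] F [-0.4 -0.6 -0.3] q [-0.55  0.39  1.54 -0.01  1.21 -1.91]
offset [-23.   57.5 146.9] angular [-0.4  0.1 49.4]
```

```bash
python3 -m crank '[{"grip":1,"offset":[-5,15,0],"angular":[0,0,8]},{"grip":1,"offset":[-10,30,0],"angular":[0,0,16]},{"grip":1,"offset":[-15,45,10],"angular":[0,0,24]},{"grip":1,"offset":[-20,57,30],"angular":[0,0,32]},{"grip":1,"offset":[-23,57,60],"angular":[0,0,40]},{"grip":1,"offset":[-23,57,90],"angular":[0,0,48]},{"grip":1,"offset":[-23,57,120],"angular":[0,0,49]},{"grip":1,"offset":[-23,57,147],"angular":[0,0,49]},{"grip":1,"offset":[-23,57,147],"angular":[0,0,49]}]'; python3 go.py -36 84 75 50; python3 snap.py w3
```

```text
t: 4.75
tcp_pos: [0.5557, -0.1408, 0.1271]
tool_rot: [0.505, 0.863, -0.003, -0.004]
force: [-0.5, 0.0, -0.8]
finger_gap: 0.004
t 4.75 stage pos [-40.8  84.1 127.1] F [-0.5  0.  -0.8] q [-0.44  0.6   1.65 -0.01  0.9  -0.95]
offset [-3.3  4.1 52.1] angular [-0.6 -0.2  0.4]
```

View pics/w3.png

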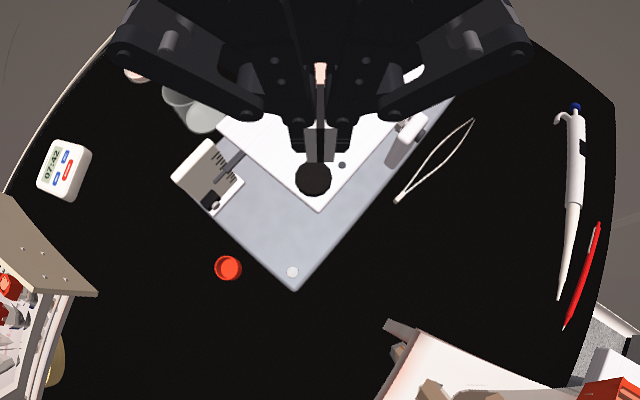

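```bash
python3 -m crank '[{"grip":1,"offset":[-3,4,20],"angular":[0,0,0]},{"grip":1,"offset":[-3,4,40],"angular":[0,0,0]},{"grip":1,"offset":[-3,4,46],"angular":[0,0,0]},{"grip":1,"offset":[-3,4,46],"angular":[0,0,0]}]'; python3 go.py -36 84 75 50; python3 snap.py w4; python3 zoom.py w4 120 380 90 260 3
```

```text
t: 5.2
tcp_pos: [0.5641, -0.1433, 0.0847]
tool_rot: [0.505, 0.863, -0.003, 0.0]
force: [0.7, 0.2, -0.3]
finger_gap: 0.001
t 5.2 stage pos [-32.1  83.3  84.7] F [ 0.7  0.2 -0.3] q [-0.44  0.67  1.66 -0.01  0.81 -0.94]
offset [ 3.1 -2.5  9.7] angular [-0.3  0.2  0.4]
```

View pics/w4_120_90.png

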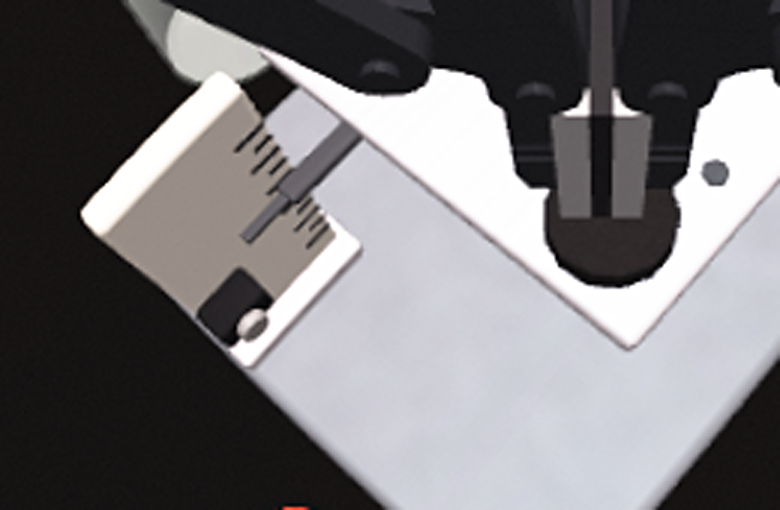

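```bash
cat > tri.py <<'E'
from h import *
C=np.array([0.5796,-0.2312,0]);yaw=-.1933
ex=np.array([np.cos(yaw),np.sin(yaw),0]);ey=np.array([-np.sin(yaw),np.cos(yaw),0])
def st(X): v=X-C; return np.round(np.array([v@ex,v@ey,X[2]])*1000,1)
def un(zx,zy,x0,y0,f): return (639-(x0+(zx+.5)/f-.5),399-(y0+(zy+.5)/f-.5))
def tri(rays):
    A=0;b=0
    for o,r in rays:
        M=np.eye(3)-np.outer(r,r);A=A+M;b=b+M@o
    X=np.linalg.solve(A,b); return X,[np.linalg.norm((np.eye(3)-np.outer(r,r))@(X-o))*1e3 for o,r in rays]
def onx(d,uv,xs):
    o,r=ray(d,uv,True); k=((C+ex*xs/1e3-o)@ex)/(r@ex); return o+k*r
E
python3 - <<'E'
from tri import *
a=pickle.load(open("w2.pkl","rb"));b=pickle.load(open("w4.pkl","rb"))
for n,p,q in(("tip",(98,131),(248,240)),("mark",(97,155),(258,283)),("posttop_in_front",(134,62),(240,92)),("posttop_out_front",(48,76),(97,230)),("round",(207,249),(612,235))):
    pa=un(*p,200,280,3);qb=un(*q,120,90,3)
    X,e=tri([ray(a,pa,True),ray(b,qb,True)]); print(n,st(X),np.round(e,1))
E
```

```text
tip [ 19.1 131.8  63.2] [0.8 0.8]
mark [ 21.  136.3  43.8] [0.7 0.7]
posttop_in_front [ 29.3 114.3  90.6] [3.2 3.2]
posttop_out_front [ 35.7 151.6  78.4] [0.5 0.5]
round [-36.   85.4  67.1] [1.9 1.9]
```

```bash
python3 -m crank '[{"grip":1,"offset":[2,-2,3],"angular":[0,0,0]},{"grip":1,"offset":[2,-2,6],"angular":[0,0,0]},{"grip":1,"offset":[2,-2,6],"angular":[0,0,0]}]'; python3 go.py -36 84 75 50;python3 -m crank '[{"grip":1,"offset":[0,0,3],"angular":[0,0,0]},{"grip":1,"offset":[0,0,5],"angular":[0,0,0]},{"grip":1,"offset":[0,0,5],"angular":[0,0,0]}]'; python3 go.py -36 84 75 50; python3 snap.py w5; python3 zoom.py w5 120 380 90 260 3
```

```text
t: 5.55
tcp_pos: [0.5612, -0.1425, 0.0782]
tool_rot: [0.505, 0.863, -0.003, 0.0]
force: [-0.2, 0.4, -0.2]
finger_gap: -0.001
t 5.55 stage pos [-35.1  83.5  78.2] F [-0.2  0.4 -0.2] q [-0.44  0.68  1.67 -0.01  0.79 -0.94]
offset [ 1.  -0.4  3.2] angular [-0.3  0.2  0.4]
t: 5.85
tcp_pos: [0.5613, -0.1425, 0.0726]
tool_rot: [0.505, 0.863, -0.003, -0.0]
force: [-0.3, -0.0, 0.7]
finger_gap: -0.001
t 5.85 stage pos [-35.   83.5  72.6] F [-0.3 -0.   0.7] q [-0.44  0.69  1.67 -0.01  0.78 -0.94]
offset [ 1.  -0.4 -2.4] angular [-0.3  0.2  0.4]
```

View pics/w5_120_90.png

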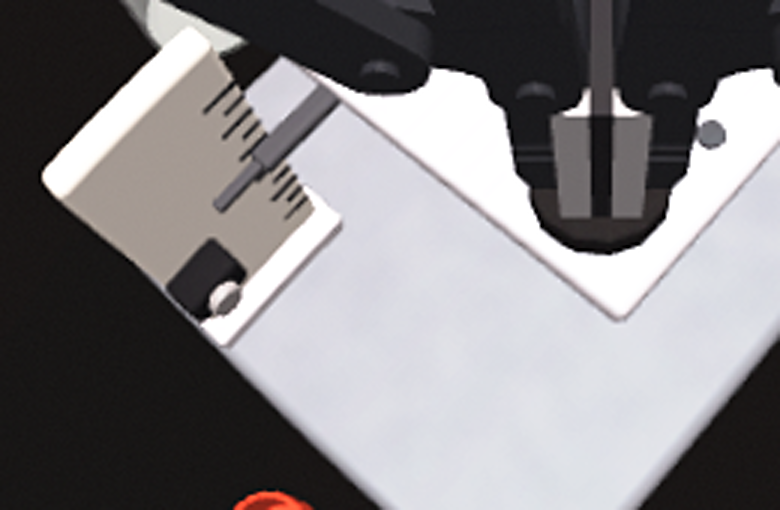

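```bash
python3 -m crank '[{"grip":1,"offset":[0,0,2],"angular":[0,0,0]},{"grip":1,"offset":[0,0,4],"angular":[0,0,0]},{"grip":1,"offset":[0,0,6],"angular":[0,0,0]},{"grip":1,"offset":[0,0,8],"angular":[0,0,0]},{"grip":1,"offset":[0,0,8],"angular":[0,0,0]}]'; python3 go.py -36 84 75 50; python3 snap.py w6; python3 zoom.py w6 120 380 90 260 3
```

```text
t: 6.4
tcp_pos: [0.5614, -0.1422, 0.0648]
tool_rot: [0.505, 0.863, -0.003, -0.0]
force: [1.2, 4.6, 3.9]
finger_gap: 0.003
t 6.4 stage pos [-35.   83.9  64.8] F [1.2 4.6 3.9] q [-0.44  0.7   1.67 -0.01  0.77 -0.94]
offset [  0.7  -0.8 -10.2] angular [-0.3  0.2  0.4]
```

View pics/w6_120_90.png

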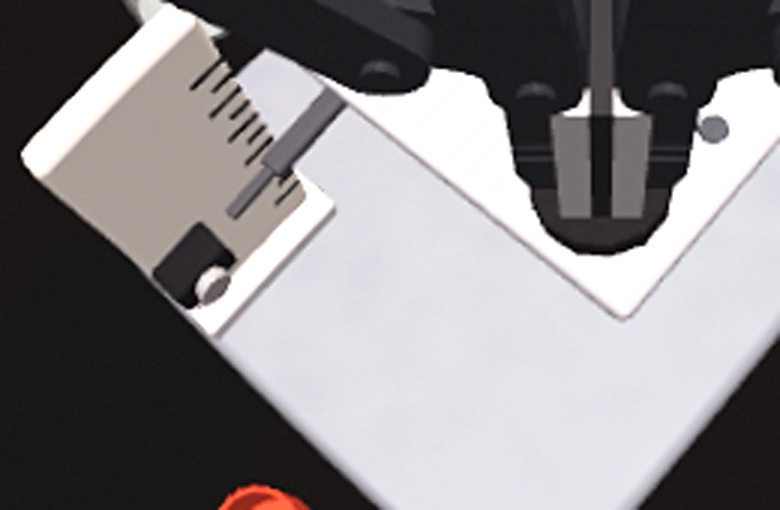

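Run:
```python
from tri import *
for n,tip,mk in(("w4",(248,240),(258,283)),("w5",(219,208),(229,256)),("w6",(234,213),(218,240))):
    d=pickle.load(open(n+".pkl","rb"))
    print(n,[st(onx(d,un(*p,120,90,3),20)) for p in(tip,mk)])
```

```text
w4 [array([ 20. , 131.9,  60.2]), array([ 20. , 136.6,  44.3])]
w5 [array([ 20. , 132. ,  59.8]), array([ 20. , 137.1,  44.3])]
w6 [array([ 20. , 130.9,  46.9]), array([ 20. , 136.9,  44.3])]
```

```bash
python3 -m crank '[{"grip":1,"offset":[0,0,0.7],"angular":[0,0,0]},{"grip":1,"offset":[0,0,1.3],"angular":[0,0,0]},{"grip":1,"offset":[0,0,1.3],"angular":[0,0,0]}]'; python3 go.py -36 84 75 50; python3 snap.py w7; python3 zoom.py w7 150 280 90 220 5
python3 - <<'E'
from h import *
from station import vision
for n in("side","top"):
    d=vision.snapshot(n);pickle.dump(d,open(n+"7.pkl","wb"))
    im=d["pixels"]
    c=im[175:255,275:355] if n=="side" else im[165:285,270:460]
    cv2.imwrite(f"pics/{n}7.png",cv2.resize(c,None,fx=6 if n=="side" else 4,fy=6 if n=="side" else 4,interpolation=cv2.INTER_CUBIC)[:,:,::-1])
E
```

```text
t: 6.75
tcp_pos: [0.5614, -0.1425, 0.0636]
tool_rot: [0.505, 0.863, -0.003, 0.0]
force: [1.8, 4.1, 4.2]
finger_gap: -0.004
t 6.75 stage pos [-34.9  83.6  63.6] F [1.8 4.1 4.2] q [-0.44  0.7   1.67 -0.01  0.76 -0.94]
offset [  1.   -0.6 -11.4] angular [-0.3  0.2  0.4]
```

View pics/w7_150_90.png

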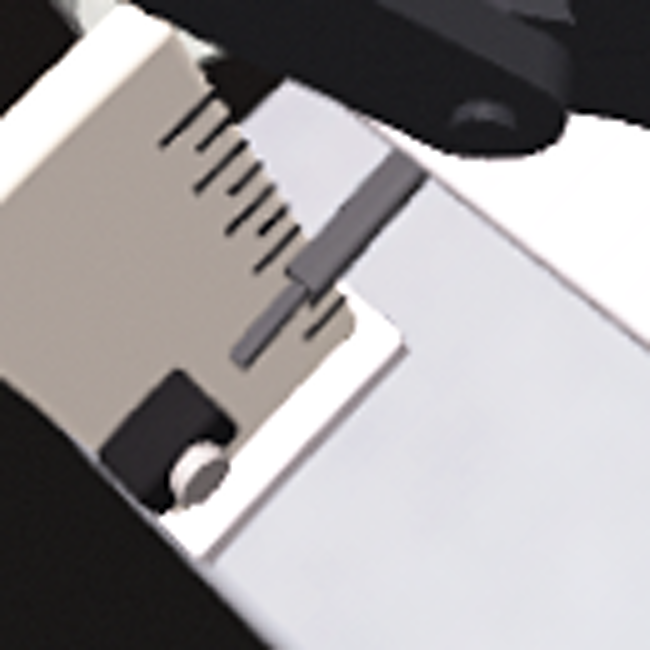

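View pics/side7.png

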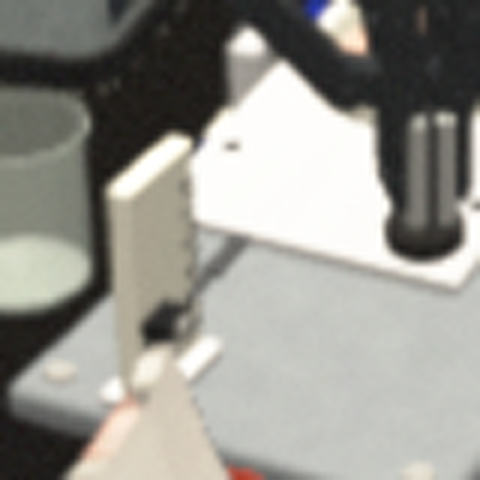

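Run:
```python
from tri import *
d=pickle.load(open("side7.pkl","rb"))
def W(x,y,z): return C+ex*x/1e3+ey*y/1e3+np.array([0,0,z/1e3])
def z6(X): 
    u=proj(d,X); return np.round(((u-np.array([275,175])+.5)*6-.5),0)
for n,X in dict(top_out=W(21,152,90),top_in=W(21,115,90),mark=W(20.5,136,44.5),tip445=W(19,131,44.5),tip48=W(19,131,48),pad=W(-36,84,62),base=W(75,155,12),).items(): print(n,z6(X))
e=pickle.load(open("w7.pkl","rb"))
for x in (18.5,20,21): print(x,[st(onx(e,un(*p,150,90,5),x)) for p in((241,360),(207,400))])
cv2.imwrite("pics/s7b.png",cv2.resize(d["pixels"][190:250,280:330],None,fx=10,fy=10,interpolation=cv2.INTER_CUBIC)[:,:,::-1])
```

```text
top_out [144. 200.]
top_in [208. 144.]
mark [181. 308.]
tip445 [193. 301.]
tip48 [193. 291.]
pad [426. 220.]
base [  2. 385.]
18.5 [array([ 18.5, 131. ,  47.3]), array([ 18.5, 137.1,  46.6])]
20 [array([ 20. , 130.9,  44.9]), array([ 20. , 137.1,  44.2])]
21 [array([ 21. , 130.8,  43.3]), array([ 21. , 137.1,  42.6])]
```

View pics/s7b.png

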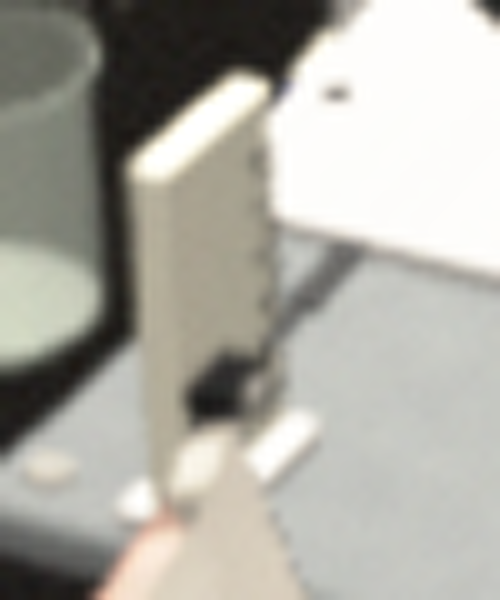

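```bash
python3 -m crank '[{"grip":1,"offset":[0,0,0.8],"angular":[0,0,0]},{"grip":1,"offset":[0,0,0.8],"angular":[0,0,0]},{"grip":1,"offset":[0,0,0.8],"angular":[0,0,0]},{"grip":1,"offset":[0,0,0.8],"angular":[0,0,0]},{"grip":1,"offset":[0,0,0.8],"angular":[0,0,0]}]'; python3 snap.py w8; python3 zoom.py w8 150 280 90 220 5
```

```text
t: 7.4
tcp_pos: [0.5613, -0.1426, 0.0629]
tool_rot: [0.505, 0.863, -0.003, 0.0]
force: [1.6, 4.1, 5.2]
finger_gap: -0.002
```

View pics/w8_150_90.png

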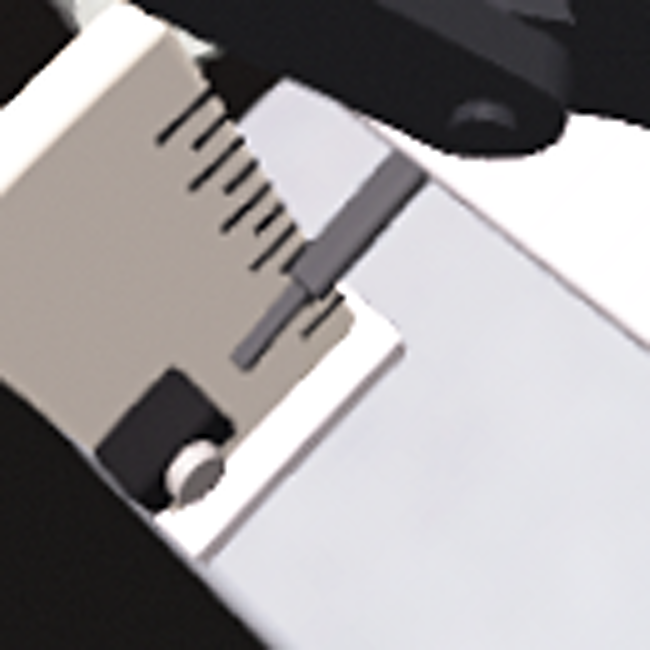

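```bash
python3 -m crank '[{"grip":1,"offset":[0,0,0],"angular":[0,0,0]},{"grip":1,"offset":[0,0,0],"angular":[0,0,0]},{"grip":1,"offset":[0,0,0],"angular":[0,0,0]},{"grip":1,"offset":[0,0,0],"angular":[0,0,0]},{"grip":1,"offset":[0,0,0],"angular":[0,0,0]},{"grip":1,"offset":[0,0,0],"angular":[0,0,0]},{"grip":1,"offset":[0,0,-3],"angular":[0,0,0]},{"grip":1,"offset":[0,0,-7],"angular":[0,0,0]},{"grip":1,"offset":[0,0,-12],"angular":[0,0,0]},{"grip":1,"offset":[0,0,-22],"angular":[0,0,0]}]'; python3 -m crank '[{"grip":1,"offset":[0,0,-40],"angular":[0,0,0]},{"grip":1,"offset":[0,0,-80],"angular":[0,0,0]},{"grip":1,"offset":[0,0,-80],"angular":[0,0,0]}]'; python3 snap.py w9; python3 go.py -36 -84 150 -35
```

```text
t: 8.45
tcp_pos: [0.5606, -0.1429, 0.0845]
tool_rot: [0.505, 0.863, -0.003, -0.001]
force: [-1.0, -0.0, -0.4]
finger_gap: 0.001
t: 8.75
tcp_pos: [0.5653, -0.1441, 0.1709]
tool_rot: [0.505, 0.863, -0.003, 0.006]
force: [-0.1, -1.2, 0.1]
finger_gap: 0.006
t 8.8 stage pos [-32.6  83.2 168.4] F [-0.4 -0.1 -0.7] q [-0.44  0.55  1.61 -0.01  0.98 -0.94]
offset [-125.  -110.9   19.8] angular [ -0.5   0.4 -84.6]
```

View pics/w9.png

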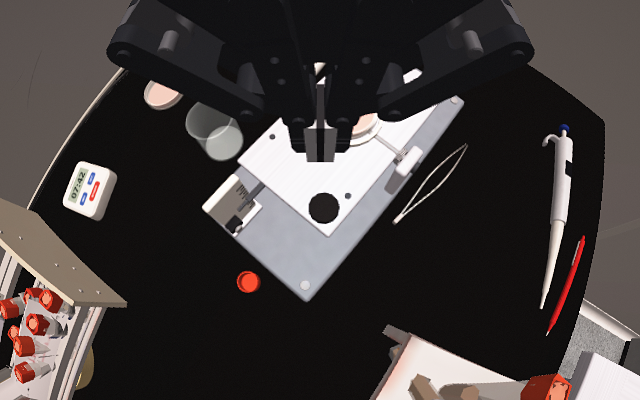

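```bash
python3 -m crank '[{"grip":1,"offset":[-12,-11,0],"angular":[0,0,-8]},{"grip":1,"offset":[-25,-22,0],"angular":[0,0,-16]},{"grip":1,"offset":[-38,-33,0],"angular":[0,0,-24]},{"grip":1,"offset":[-50,-44,0],"angular":[0,0,-32]},{"grip":1,"offset":[-63,-55,0],"angular":[0,0,-40]},{"grip":1,"offset":[-75,-66,0],"angular":[0,0,-48]},{"grip":1,"offset":[-88,-77,0],"angular":[0,0,-56]},{"grip":1,"offset":[-100,-88,0],"angular":[0,0,-64]},{"grip":1,"offset":[-113,-100,0],"angular":[0,0,-72]},{"grip":1,"offset":[-125,-111,10],"angular":[0,0,-80]}]'; python3 go.py -36 -84 130 -32
```

```text
t: 9.8
tcp_pos: [0.5256, -0.3065, 0.1557]
tool_rot: [-0.17, 0.985, -0.003, -0.002]
force: [1.2, 0.1, -0.1]
finger_gap: -0.001
t 9.8 stage pos [-38.5 -84.3 155.7] F [ 1.2  0.1 -0.1] q [-0.71  0.6   1.55 -0.01  1.   -2.62]
offset [-2.4 -0.9 25.7] angular [-0.3 -0.3 -1.3]
```

```bash
python3 -m crank '[{"grip":1,"offset":[-1,-1,30],"angular":[0,0,0]},{"grip":1,"offset":[-2,-1,60],"angular":[0,0,0]},{"grip":1,"offset":[-2,-1,72],"angular":[0,0,0]},{"grip":1,"offset":[-2,-1,72],"angular":[0,0,0]}]'; python3 go.py -36 -84 75 -32; python3 snap.py w10; python3 zoom.py w10 300 560 60 230 3
```

```text
t: 10.2
tcp_pos: [0.5261, -0.3048, 0.0812]
tool_rot: [-0.168, 0.986, 0.0, -0.004]
force: [-0.2, -0.7, 0.0]
finger_gap: -0.002
t 10.2 stage pos [-38.4 -82.5  81.2] F [-0.2 -0.7  0. ] q [-0.71  0.7   1.59 -0.01  0.85 -2.61]
offset [-1.4 -2.5  6.1] angular [ 0.1 -0.5 -1.6]
```

View pics/w10_300_60.png

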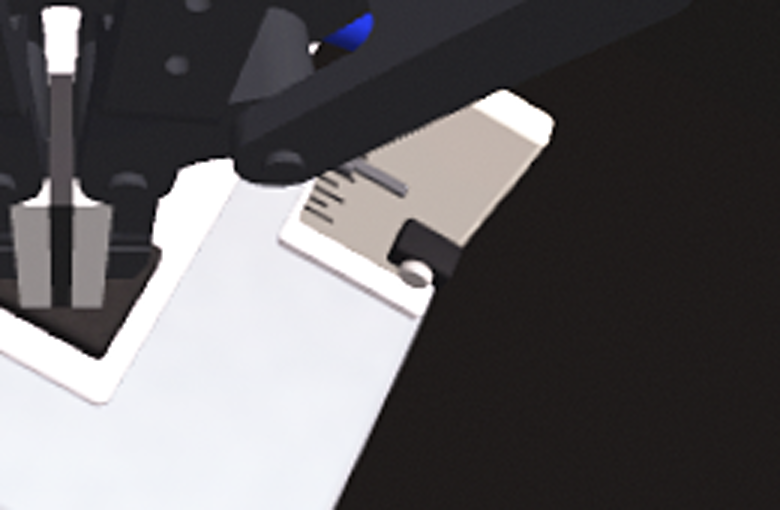

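```bash
python3 - <<'E'
from tri import *
a=pickle.load(open("w2.pkl","rb"));b=pickle.load(open("w10.pkl","rb"))
for n,p,q in(("tip",(744,99),(405,191)),("mark",(741,121),(398,239))):
    pa=un(*p,200,280,3);qb=un(*q,300,60,3)
    X,e=tri([ray(a,pa,True),ray(b,qb,True)]); print(n,st(X),np.round(e,1),[st(onx(b,qb,x)) for x in(18.5,20,21)])
E
python3 -m crank '[{"grip":1,"offset":[0,-2,3],"angular":[0,0,0]},{"grip":1,"offset":[0,-2,6],"angular":[0,0,0]},{"grip":1,"offset":[0,-2,6],"angular":[0,0,0]}]'; python3 go.py -36 -84 75 -32
```

```text
tip [  22.3 -131.3   59.7] [0.3 0.3] [array([  18.5, -130.9,   64.5]), array([  20. , -131.1,   62.4]), array([  21. , -131.2,   61.1])]
mark [  23.3 -136.1   41.5] [0.8 0.8] [array([  18.5, -135.5,   47.2]), array([  20. , -135.8,   45. ]), array([  21. , -135.9,   43.5])]
t: 10.55
tcp_pos: [0.5289, -0.3083, 0.0785]
tool_rot: [-0.168, 0.986, -0.003, -0.002]
force: [0.4, 0.7, -0.2]
finger_gap: 0.003
t 10.55 stage pos [-35.  -85.4  78.5] F [ 0.4  0.7 -0.2] q [-0.71  0.71  1.58 -0.01  0.85 -2.61]
offset [0.2 1.7 3.5] angular [-0.3 -0.2 -1.6]
```

```bash
python3 -m crank '[{"grip":1,"offset":[0,1,3],"angular":[0,0,0]},{"grip":1,"offset":[0,1,5.5],"angular":[0,0,0]},{"grip":1,"offset":[0,1,7.5],"angular":[0,0,0]},{"grip":1,"offset":[0,1,9.5],"angular":[0,0,0]},{"grip":1,"offset":[0,1,11.5],"angular":[0,0,0]},{"grip":1,"offset":[0,1,13.5],"angular":[0,0,0]},{"grip":1,"offset":[0,1,14.5],"angular":[0,0,0]},{"grip":1,"offset":[0,1,14.5],"angular":[0,0,0]}]'; python3 go.py -36 -84 75 -32; python3 snap.py w11; python3 zoom.py w11 390 490 90 190 6
python3 - <<'E'
from h import *
from station import vision
d=vision.snapshot("side");pickle.dump(d,open("side11.pkl","wb"))
E
```

```text
t: 11.35
tcp_pos: [0.5283, -0.3076, 0.0634]
tool_rot: [-0.168, 0.986, -0.003, -0.002]
force: [-1.7, -1.5, 3.6]
finger_gap: 0.001
t 11.35 stage pos [-35.7 -84.9  63.4] F [-1.7 -1.5  3.6] q [-0.71  0.73  1.59 -0.01  0.82 -2.61]
offset [ -0.1   0.9 -11.6] angular [-0.3 -0.3 -1.6]
```

View pics/w11_390_90.png

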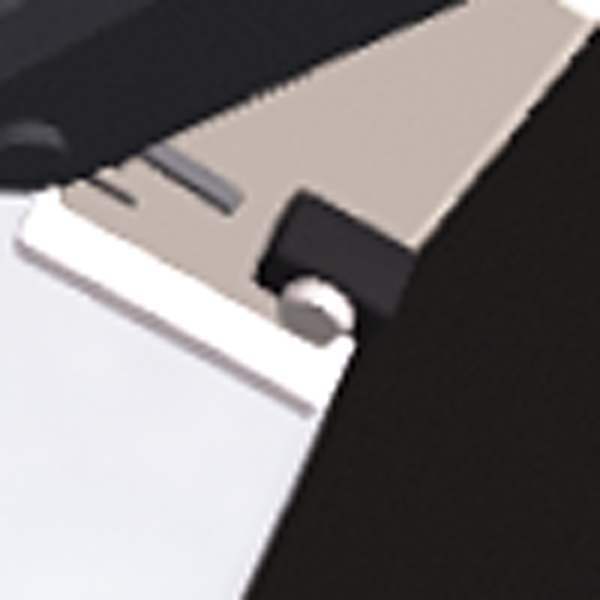

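Run:
```python
from tri import *
b=pickle.load(open("w11.pkl","rb"))
for p in((235,205),(278,235)): print([st(onx(b,un(*p,390,90,6),x)) for x in(18.5,20,21)])
d=pickle.load(open("side11.pkl","rb"))
X=C+ex*.020-ey*.131+np.array([0,0,.046]);print(proj(d,X))
u=proj(d,X).astype(int)
cv2.imwrite("pics/s11.png",cv2.resize(d["pixels"][u[1]-30:u[1]+25,u[0]-30:u[0]+30],None,fx=10,fy=10,interpolation=cv2.INTER_CUBIC)[:,:,::-1])
```

```text
[array([  18.5, -130.1,   47.5]), array([  20. , -130.3,   45.5]), array([  21. , -130.3,   44.1])]
[array([  18.5, -135.5,   46.6]), array([  20. , -135.7,   44.6]), array([  21. , -135.9,   43.2])]
[365.19963761 168.51942807]
```

View pics/s11.png

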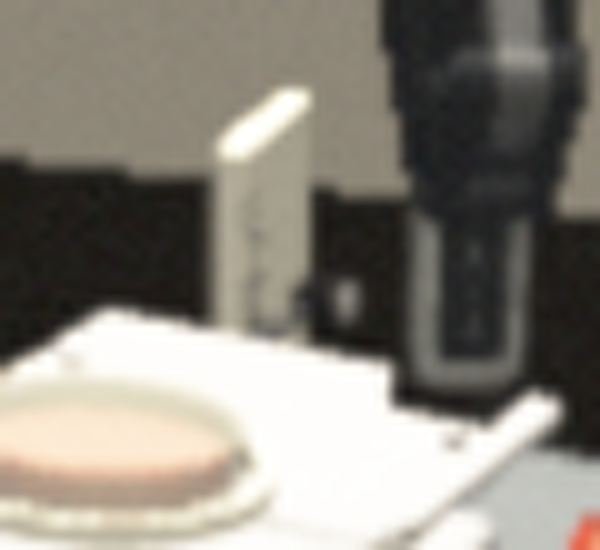

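```bash
python3 -m crank '[{"grip":1,"offset":[0,0,0.7],"angular":[0,0,0]},{"grip":1,"offset":[0,0,0.7],"angular":[0,0,0]},{"grip":1,"offset":[0,0,0.7],"angular":[0,0,0]},{"grip":1,"offset":[0,0,0.7],"angular":[0,0,0]},{"grip":1,"offset":[0,0,0.7],"angular":[0,0,0]}]'; python3 snap.py w12; python3 zoom.py w12 390 490 90 190 6
```

```text
t: 11.95
tcp_pos: [0.5283, -0.3075, 0.0627]
tool_rot: [-0.168, 0.986, -0.003, -0.002]
force: [-1.4, -3.7, 3.8]
finger_gap: -0.001
```

View pics/w12_390_90.png

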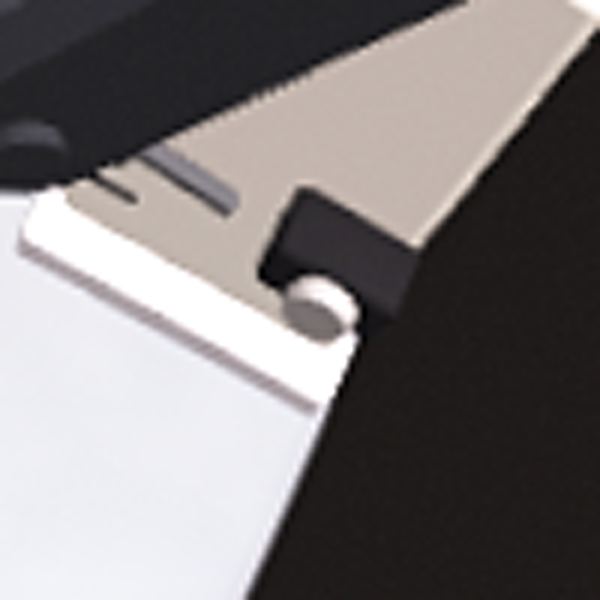

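```bash
python3 -m crank '[{"grip":1,"offset":[0,0,0],"angular":[0,0,0]},{"grip":1,"offset":[0,0,0],"angular":[0,0,0]},{"grip":1,"offset":[0,0,0],"angular":[0,0,0]},{"grip":1,"offset":[0,0,0],"angular":[0,0,0]},{"grip":1,"offset":[0,0,0],"angular":[0,0,0]},{"grip":1,"offset":[0,0,0],"angular":[0,0,0]},{"grip":1,"offset":[0,0,-3],"angular":[0,0,0]},{"grip":1,"offset":[0,0,-7],"angular":[0,0,0]},{"grip":1,"offset":[0,0,-12],"angular":[0,0,0]},{"grip":1,"offset":[0,0,-22],"angular":[0,0,0]}]'; python3 -m crank '[{"grip":1,"offset":[0,0,-40],"angular":[0,0,0]},{"grip":1,"offset":[0,0,-80],"angular":[0,0,0]},{"grip":1,"offset":[20,0,-120],"angular":[0,0,0]},{"grip":1,"offset":[60,0,-150],"angular":[0,0,0]},{"grip":1,"offset":[60,0,-150],"angular":[0,0,0]},{"grip":1,"offset":[60,0,-150],"angular":[0,0,0]},{"grip":1,"offset":[60,0,-150],"angular":[0,0,0]},{"grip":1,"offset":[60,0,-150],"angular":[0,0,0]}]'; python3 snap.py w13
python3 - <<'E'
from h import *
from station import vision
d0=pickle.load(open("d0.pkl","rb"))
for n,(a,b,c,e) in dict(side=(135,270,180,425),top=(140,290,260,460)).items():
    d=vision.snapshot(n)["pixels"]; 
    cv2.imwrite(f"pics/{n}13.png",np.vstack([cv2.resize(x[a:b,c:e],None,fx=2,fy=2)for x in(d0[n]["pixels"],d)])[:,:,::-1])
E
```

```text
t: 13.0
tcp_pos: [0.5273, -0.3054, 0.0839]
tool_rot: [-0.168, 0.986, -0.001, -0.003]
force: [0.5, 0.7, 0.7]
finger_gap: -0.007
t: 13.8
tcp_pos: [0.4722, -0.3251, 0.2334]
tool_rot: [-0.168, 0.986, -0.001, -0.003]
force: [-1.2, 0.1, 0.1]
finger_gap: 0.002
```

View pics/w13.png

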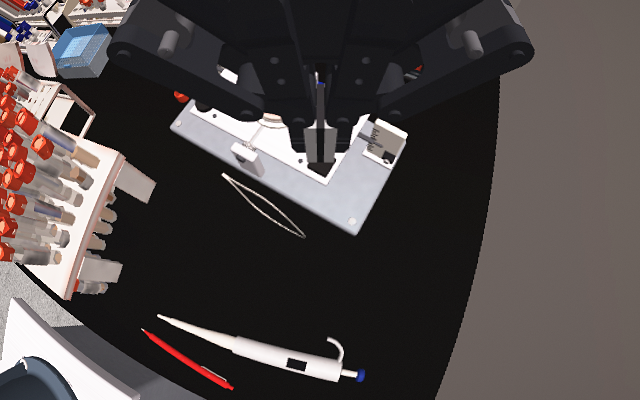

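View pics/side13.png

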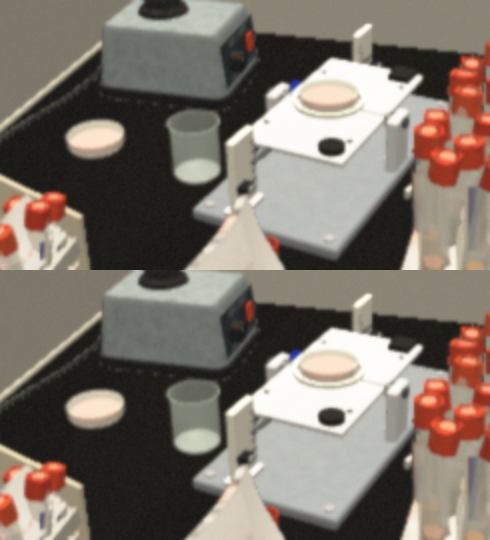

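View pics/top13.png

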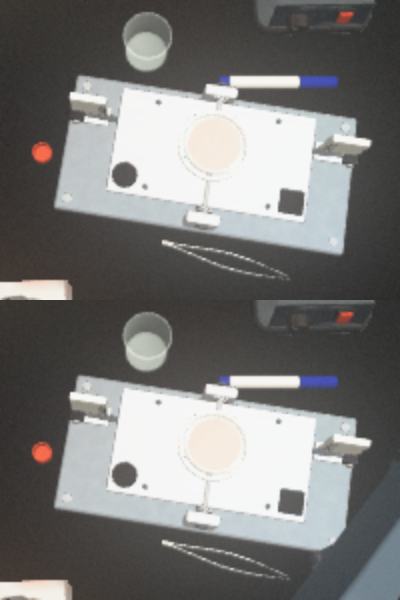

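The before and after views match: the stage is level again, and the dish, tabs and bystanders have not moved. The gripper is clear at 0.23 m, so I am handing the job in.

```bash
python3 -c "
from station import manip
print(manip.sign_off())"
```

```text
the job is handed in; nothing more can be done
None
```

I pressed the round pad and then the square pad, each with closed fingers. Each time I brought the pointer level with its tab, held it there for about 1.1 to 1.2 s, and released it. I handed the job in at about 14 s.

- **Pointer position:** in the wrist pictures during each hold, both tips lined up with the middle of their tabs. Allowing for uncertainty in how far the pointers stand in front of the tabs, they could be up to about 2 mm high. Neither went past its tab. The side camera roughly agreed on the left; its view of the right tip was mostly hidden.
- **Forces:** the pads took about 4 to 5 N downward. There was also up to about 4.6 N of sideways friction at the tool.
- **After release:** the stage was level again. In the side and top views the dish, tabs and other items were where they started, and the gripper was clear at 0.23 m.
- **Possible failure:** during an early look, with the tool pitched forward, the last joint ran up to its limit. It read -2.8536 rad against the listed -2.85. I moved it off straight away and cannot tell whether that counts as passing the range.

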